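# Push the glasses case home between the wire rails

### The job

Push the black glasses case lengthwise into its bay between the two low wire rails, until its leading end rests against the cork stop at the far end. The chipped wires would scratch, so neither the case nor the gripper may touch either rail; keep the case flat on the counter, never lifting it, and leave the mug, denture cup and denture brush where they are.

Things in the scene. Friction and masses are not known exactly. Their poses are not given: they have to be found in the camera images.
- bay: The bay, fixed to the counter. Origin: on the counter, midway between the rails at the open mouth of the lane. Its +x axis runs straight down the lane from the mouth to the stop (across the robot's front, towards the robot's left, more or less), +y is towards the left-hand rail, z up. The lane is 190 mm long from mouth to cork stop and 84 mm wide between the inner faces of the rails. In front of the mouth the bare counter is open.
- rail_left: Left-hand white-painted wire rail, fixed, 10 mm round bar along the bay's x from 0 to 200 mm, at bay y from 42 to 52 mm, top at 31 mm above the counter, on two 10 mm wire legs. Origin and axes coincide with the bay's.
- rail_right: Right-hand chrome wire rail, the mirror image: at bay y from -52 to -42 mm, top at 31 mm. Origin and axes coincide with the bay's.
- bay_stop (a point): Middle of the face of the cork pad that ends the lane: bay x 190 mm, y 0, 22 mm above the counter. The pad is 78 mm wide and fixed on a rigid white end block 100 mm wide, 22 mm thick and 50 mm high.
- case: Closed black hard plastic glasses case with a snap clasp, a box with rounded edges, 150 mm long (its x), 62 mm wide (its y), 44 mm high, about 0.14 kg, lying loose and closed on the counter before the mouth, askew and off to one side. Origin: middle of its underside; z up. Either end may go in first. It slides and does not roll.
- case_center (a point): Centre of the glasses case, 22 mm above its underside.
- mug: White ceramic mug, 82 mm across, 92 mm high, with a handle on its +y side; stands beside the rails on the side away from the robot. Origin: middle of its underside. Leave alone.
- denture_cup: Pink round denture cup with screw lid, 86 mm across, 84 mm high, standing behind the bay's end block. Origin: middle of its underside. Leave alone.
- brush: White double-headed denture brush, 160 mm long, up to 30 mm wide at the head, 14 mm high, lying on the robot's side of the rails along its own x. Origin: on the counter near its middle. Leave alone.
Not all that is in view belongs to the job. Several things have the shape of the case; the one meant has the colours described above.

How it is judged:
By the outcome, as a careful person would: the job done as asked, in the order asked, and still so for the second after the job is handed in, with the robot touching nothing.
It also fails if it takes over 67 s, if anything falls off the work surface, if the arm or the gripper's body presses on something with over 40 N, if the wrist force passes 120 N, or if a joint passes its speed limit or range.

### The arm

A 6-joint arm with a two-finger parallel gripper is mounted at the origin on the work surface. World frame = base frame: x ahead of the robot, y to its left, z up, the work surface at z = 0. Lengths are in m, angles in degrees, forces in N, time in s.
With the tool pointing down it reaches from about 0.375 to 0.9 m from the base axis. Payload 3.1 kg.
Tool frame: the origin (TCP) lies at the very end of the fingers, on their centre line; the grasp point (between the pads) lies grip_point_offset behind it (grip_point_offset is the distance from the TCP to the grasp point, in m); z points along the fingers, y is the line along which they close (so a half turn about z gives the same grasp; the last joint's range is limited). The gripper opens to 87 mm and grips with 3 to 60 N. Pads are 19 mm wide; open, the fingers measure 117 mm over their backs; the gripper's body (75 mm by 190 mm) begins 51 mm behind the grasp point.
Start: joints at [65.346, 30.224, 82.088, -0, 67.689, -10.227], TCP at [0.156, 0.605, 0.223] pointing down, gripper open.
Joint ranges: [-176.69, 176.69], [-43.24, 126.21], [12.49, 139.97], [-82, 262], [0, 151.66], [-163.58, 163.58]. Speed limits (degrees/s): [159.86, 159.86, 180, 180, 180, 180].

### API

Orientations are given as a 3x3 rotation matrix whose columns are the frame's x, y, z axes.
In Python, from rig import * gives the robot as it stands.
- The arm moves only by the tool move_arm, never from a script. Its argument "increments" is a list of rows, each a list of 3 entries, a list of its own where there are three numbers: the shift along the tool's x, y, z in units of 30 mm (1.0 is 30 mm), then the turn, a rotation vector about the tool's x, y, z in units of 120 degrees (1.0 is 120 degrees), then the closure, from 0 (fully open) to 1 (shut). A call has 1 to 20 rows; each row shifts and turns the commanded pose from where the row before left it, along the tool's axes as they then stand; what a row does not reach is not made up. A row lasts 1/12 s, in which the tool goes at most 41.7 mm and 7.16 degrees, less where a joint would pass 70% of its speed; a pose out of reach is approached as far as the arm can. A call with a number of a shift or a turn outside -1 to 1 is refused whole. A call with a gripper value outside its range is refused whole. The fingers move at their own pace and stop on an object; the grip force is fixed at half the most. Time passes only in rows, so rows that do not move let the fingers close. It gives the time, the measured TCP pose, the force, the opening and the grip force at its end, in the units of the state.
- read_state(): the state, without advancing time (a new reading comes with each control period).
- capture(name): name is "scene" or "top"; returns a dict with "img" (384x512x3 uint8, red, green, blue), "mtx" (3x3 intrinsics, pixels), "distortion" ([k1, k2, p1, p2, k3] as OpenCV has them; the pictures are not rectified), "eye" and "rotation" of the camera in the world. Camera axes: x right, y down, z forward; pixel columns grow to the right and rows downward; lengths in m; the calibration is good to about 2 mm. A picture is of the moment at which its call begins. There is no depth.
- hand_in(): hands the job in; it is judged then, once.
Trained networks look in a picture, given as the dict that the camera call returned (one of the last four; its "shot" number tells which), for a name from the list of things; names that differ only in an ending like _2 or _b are one class to them, and where a whole thing is asked for, a point or a joint stands for the part that bears it (a point fixed in the world has none). Each returns a list of dicts, best first, with "confidence" (0 to 1); they miss things now and then, are a little off and sometimes report something else, mostly with a low value. They report only what shows in the picture. A call takes as long as a camera call. They do not tell look-alikes from the thing itself.
- search_frame(picture, label): "extent" ([left, top, right, bottom] as shares, 0 to 1, of the picture: columns of its width, rows of its height, round what is visible of it).
- pinpoint(picture, label): "xy" ([column, row] as shares, 0 to 1, of the picture: columns of its width, rows of its height: a listed point, or the origin of a listed thing).
The state is a dict: "time_s": time; "joint_positions": joint angles; "qvel": joint speeds; "tau": joint torques, N m; "position": TCP position; "tcp_rot": TCP orientation; "force": force on the tool from outside, world axes, zero at the start; "moment": the same for the moment, N m; "opening": opening from 0.0 (shut) to 1.0 (fully open); "grasp_force": force on a finger pad.
Only numpy, scipy, OpenCV 4.12 (cv2) and the standard library are available. Lean on these libraries where they do the work, as an engineer would, in place of code of your own. Each camera call takes 0.05 s, during which the arm holds its last target. There are 200 camera calls.

## Working session

There is one attempt and no reset: what is moved stays moved. The work goes in short steps, Python scripts to look and compute and a tool call to move; the robot and the scene stay as the last step left them, time stands still between calls to the robot, and variables do not carry over. Pictures are saved under pics/ and viewed, at most 10 in all, crops included, and the job is handed in when it is done.

Besides the shell and the picture viewer there is one more tool, called after "Request:" in YAML: its name, and indented under it one key for each argument. move_arm: Moves the arm, as the interface text tells. Its arguments: {"type":"object","properties":{"increments":{"type":"array"}},"required":["increments"]}

```bash
mkdir -p pics; ls; python3 - <<'E'
from rig import *
import cv2
for n in("scene","top"):
    p=capture(n); cv2.imwrite(f"pics/{n}0.png",p["img"][:,:,::-1])
    print(n,p["eye"],p["rotation"],p["mtx"],p["distortion"])
    for l in("case","bay","bay_stop","mug","denture_cup","brush","case_center","rail_left","rail_right"):
        print(l,[( [round(x*s) for x,s in zip(d["xy"],(512,384))],round(d["confidence"],2)) for d in pinpoint(p,l)],
         [([round(x*s) for x,s in zip(d["extent"],(512,384,512,384))],round(d["confidence"],2)) for d in search_frame(p,l)])
print(read_state())
E
```

```text
pics
scene [ 1.06557807 -0.35199793  0.69970163] [[ 0.63333096  0.54142149 -0.55295087]
 [ 0.77364798 -0.46049178  0.43521964]
 [-0.01899207 -0.70342739 -0.71051334]] [[366.37611392   0.         259.24282931]
 [  0.         366.37611392 191.98227878]
 [  0.           0.           1.        ]] [-0.11132771  0.          0.          0.          0.        ]
case [([162, 193], 0.97), ([216, 231], 0.61), ([124, 249], 0.61), ([273, 286], 0.57)] [([186, 195, 244, 253], 0.85), ([88, 218, 151, 270], 0.69), ([244, 245, 304, 312], 0.61)]
bay [([261, 202], 0.8)] [([247, 145, 331, 214], 0.9)]
bay_stop [([313, 164], 0.65), ([271, 157], 0.53), ([330, 159], 0.5)] [([251, 147, 333, 213], 0.77)]
mug [([362, 217], 0.73)] []
denture_cup [([331, 157], 0.72)] [([319, 128, 353, 166], 0.59)]
brush [([267, 156], 0.86)] [([246, 147, 293, 168], 0.71)]
case_center [([157, 184], 0.95), ([214, 223], 0.91), ([119, 241], 0.62), ([276, 276], 0.57)] [([94, 214, 149, 275], 0.82), ([124, 166, 187, 206], 0.78), ([183, 195, 245, 255], 0.68), ([248, 243, 303, 317], 0.62), ([249, 146, 333, 210], 0.35)]
rail_left [([263, 204
[... 1228 characters left out ...]
  1.15561523e-03,
        6.76887530e+01, -1.02276513e+01]), 'qvel': array([ 0.01860547, -0.02354177, -0.01272878,  0.0072325 ,  0.0074876 ,
        0.02370333]), 'tau': array([ 5.25599789e-04, -4.39999473e+01, -1.76980984e+01,  6.34528440e-02,
        5.04063105e-02, -2.43101812e-05]), 'position': array([0.15569503, 0.60529075, 0.22256135]), 'tcp_rot': array([[-9.68459253e-01,  2.49171981e-01, -3.00547814e-06],
       [ 2.49171980e-01,  9.68459252e-01,  3.81811734e-05],
       [ 1.24243617e-05,  3.62280297e-05, -9.99999999e-01]]), 'force': array([0.17380088, 0.07898247, 0.14031078]), 'moment': array([-0.04662075,  0.02102452, -0.01913635]), 'grasp_force': 0.0, 'opening': 0.9999476708268518}
```

```bash
python3 - <<'E'
import cv2
a=cv2.imread("pics/scene0.png");b=cv2.imread("pics/top0.png")
cv2.imwrite("pics/s1.png",cv2.resize(a,(800,600),interpolation=cv2.INTER_CUBIC))
cv2.imwrite("pics/t1.png",cv2.resize(b[80:320,110:430],(800,600),interpolation=cv2.INTER_CUBIC))
E
```

```text
(no output)
```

View pics/s1.png

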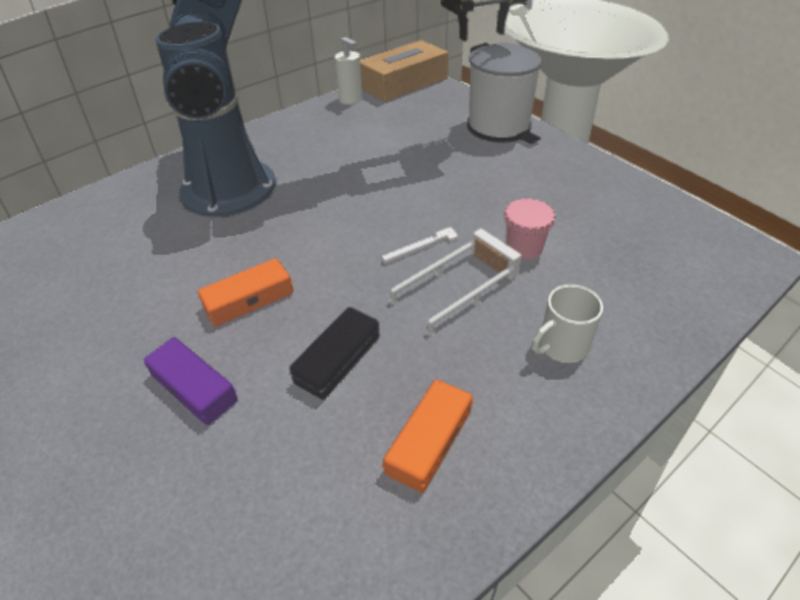

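View pics/t1.png

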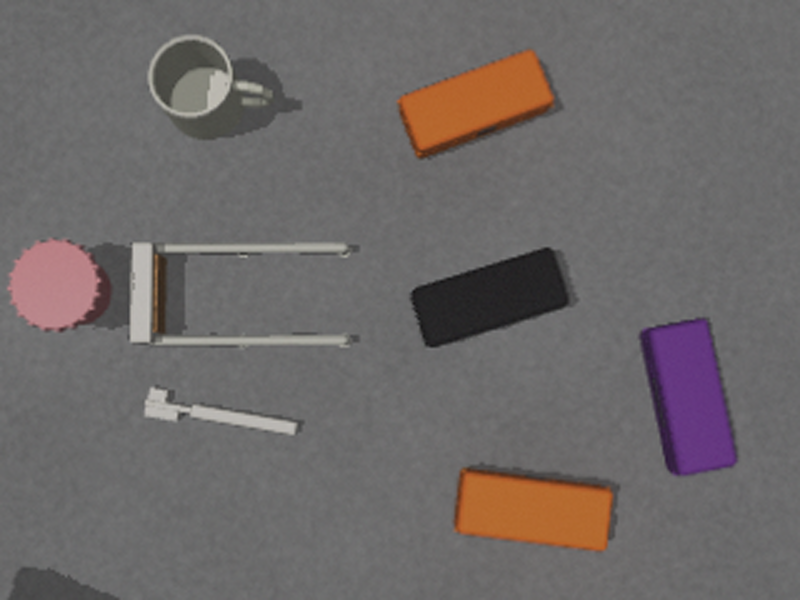

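The things that could be taken for the case are orange (scene 162,193), black (216,231), purple (124,249) and orange (273,286). Only the black one, at top view (303,199), fits the description. Next I measure it and the bay in both views.

```bash
cat >h.py <<'E'
import numpy as np, cv2
from rig import *
def ray(p,uv):
    n=cv2.undistortPoints(np.array(uv,float).reshape(-1,1,2),p["mtx"],np.array(p["distortion"])).reshape(-1,2)
    return np.c_[n,np.ones(len(n))]@np.array(p["rotation"]).T
def plane(p,uv,z):
    d=ray(p,uv);e=np.array(p["eye"]);return (e+d*((z-e[2])/d[:,2])[:,None])[:,:2]
def proj(p,X):
    R=np.array(p["rotation"]).T
    return cv2.projectPoints(np.array(X,float),cv2.Rodrigues(R)[0],-R@p["eye"],p["mtx"],np.array(p["distortion"]))[0].reshape(-1,2)
def black(p,box):
    m=np.zeros((384,512),np.uint8);l,t,r,b=box
    m[t:b,l:r]=(p["img"][t:b,l:r].max(2)<50)*255
    m=cv2.morphologyEx(m,cv2.MORPH_OPEN,np.ones((3,3)))
    c=max(cv2.findContours(m,cv2.RETR_EXTERNAL,cv2.CHAIN_APPROX_NONE)[0],key=cv2.contourArea)
    return c.reshape(-1,2)
def rect(P):
    c,s,a=cv2.minAreaRect((P*1000).astype(np.float32))
    if s[0]<s[1]: s=s[::-1];a+=90
    return np.round(c,1),np.round(s,1),round((a+90)%180-90,1)   # mm, long axis angle
E
python3 - <<'E'
from h import *
t=capture("top");s=capture("scene")
c=black(t,(265,170,345,225));print("top",rect(plane(t,c,.044)))
c2=black(s,(180,190,250,260));print("scene bbox",c2.min(0),c2.max(0))
# bright rails in top
g=t["img"].min(2); 
def line(p,box,z):
    l,tp,r,b=box;m=p["img"].min(2)[tp:b,l:r]>130
    ys,xs=np.nonzero(m);cols=np.unique(xs)
    uv=np.array([[x+l,ys[xs==x].mean()+tp] for x in cols]);P=plane(p,uv,z)
    vx,vy,x0,y0=cv2.fitLine((P*1000).astype(np.float32),cv2.DIST_HUBER,0,.01,.01).ravel()
    print(box,len(uv),"ends",(P[[0,-1]]*1000).round(1),"ang",np.degrees(np.arctan2(vy,vx)).round(2));return P
A=line(t,(180,170,255,186),.026);B=line(t,(180,209,255,223),.026)
for l in("mug","denture_cup","brush"):
    for p in(t,s):
        d=search_frame(p,l);q=pinpoint(p,l)
        print(l,plane(p,[np.array(q[0]["xy"])*[512,384]],0).round(3) if q else None)
# Triangulate black front/right extremes? height of centre from both networks
for lab,sel in(("case_center",((305,199),(214,223))),("bay_stop",((174,197),(313,164)))):
    E,D=[],[]
    for p,w in zip((t,s),sel):
        q=[np.array(d["xy"])*[512,384] for d in pinpoint(p,lab)]
        if not q: continue
        q=min(q,key=lambda u:np.hypot(*(u-w)));E.append(p["eye"]);D.append(ray(p,[q])[0])
    if len(D)==2:
        x=np.linalg.lstsq(np.c_[D[0],-D[1]],np.array(E[1])-E[0],rcond=None)[0]
        print(lab,(E[0]+D[0]*x[0]).round(3),(E[1]+D[1]*x[1]).round(3))
# silhouettes fit of case and rails heights: free x,y,yaw,height
from scipy.optimize import minimize
def sil(v,p):
    x,y,a,h=v;u=np.array([np.cos(a),np.sin(a)]);n=np.array([-u[1],u[0]])
    X=[np.r_[np.array([x,y])+i*.075*u+j*.031*n,k] for i in(-1,1) for j in(-1,1) for k in(0,h)]
    m=np.zeros((384*4,512*4),np.uint8);cv2.fillConvexPoly(m,cv2.convexHull(((proj(p,X)+.5)*4).round().astype(np.int32)),1);return m
def full(c):
    m=np.zeros((384,512),np.uint8);cv2.fillPoly(m,[c.astype(np.int32)],1);return cv2.resize(m,None,fx=4,fy=4,interpolation=cv2.INTER_NEAREST)
M=[full(c),full(c2)]
f=lambda v:sum(int((sil(v,p)!=m).sum()) for p,m in zip((t,s),M))
r0=rect(plane(t,c,.044))
v0=np.array([r0[0][0]/1e3,r0[0][1]/1e3,np.radians(r0[2]),.04])
r=minimize(f,v0,method="Nelder-Mead",options=dict(initial_simplex=[v0]+[v0+d for d in np.diag([.006,.006,.06,.01])]))
print("fit",r.x.round(4),np.degrees(r.x[2]).round(2),r.fun,M[0].sum(),M[1].sum())
# rail mouth ends in the scene picture
o=s["img"].copy()
for P in(A,B): print("scene px of mouth/far ends",proj(s,[np.r_[P[-1],.026],np.r_[P[0],.026]]).round(1))
E
```

```text
top (array([553.9, -84.3]), array([148.9,  60.9]), -72.1)
scene bbox [207 233] [218 245]
(180, 170, 255, 186) 70 ends [[601.7 233.1]
 [598.6  57.1]] ang -89.08
(180, 209, 255, 223) 70 ends [[507.5 230.2]
 [504.8  55.8]] ang -89.21
mug [[0.761 0.207]]
mug [[0.763 0.21 ]]
denture_cup [[0.558 0.336]]
denture_cup [[0.562 0.329]]
brush [[0.427 0.188]]
brush [[0.44  0.189]]
case_center [ 0.557 -0.087  0.032] [ 0.556 -0.088  0.033]
bay_stop [0.558 0.244 0.018] [0.559 0.246 0.018]
fit [ 5.5800e-01 -8.7700e-02 -1.2445e+00 -2.0000e-04] -71.3 19987.0 23280 992
scene px of mouth/far ends [[272.7 205.1]
 [322.6 174.8]]
scene px of mouth/far ends [[249.  185.3]
 [297.8 158.1]]
```

```bash
cat >>h.py <<'E'
from scipy.optimize import minimize
def sil(v,p):
    x,y,a,h=v;u=np.array([np.cos(a),np.sin(a)]);n=np.array([-u[1],u[0]])
    X=[np.r_[np.array([x,y])+i*.075*u+j*.031*n,k] for i in(-1,1) for j in(-1,1) for k in(0,h)]
    m=np.zeros((384*4,512*4),np.uint8);cv2.fillConvexPoly(m,cv2.convexHull(((proj(p,X)+.5)*4).round().astype(np.int32)),1);return m
def full(c):
    m=np.zeros((384,512),np.uint8);cv2.fillPoly(m,[c.astype(np.int32)],1);return cv2.resize(m,None,fx=4,fy=4,interpolation=cv2.INTER_NEAREST)
E
python3 - <<'E'
from h import *
t=capture("top");s=capture("scene")
c=black(t,(265,170,345,225))
print(s["img"][223,214],s["img"][235,214],s["img"][245,235],s["img"][200,200])
l,tp,r,b=183,192,248,258
m=np.zeros((384,512),np.uint8);m[tp:b,l:r]=(s["img"][tp:b,l:r].max(2)<60)*255
c2=max(cv2.findContours(m,cv2.RETR_EXTERNAL,cv2.CHAIN_APPROX_NONE)[0],key=cv2.contourArea).reshape(-1,2)
print(c2.min(0),c2.max(0))
M=[full(c),full(c2)]
f=lambda v:sum(int((sil(v,p)!=m).sum()) for p,m in zip((t,s),M))
v0=np.array([.556,-.086,np.radians(-72),.04])
r=minimize(f,v0,method="Nelder-Mead",options=dict(initial_simplex=[v0]+[v0+d for d in np.diag([.006,.006,.06,.01])]))
print("fit",r.x.round(4),np.degrees(r.x[2]).round(2),r.fun,M[0].sum(),M[1].sum())
E
```

```text
[52 49 53] [50 48 51] [140 140 145] [142 142 146]
[186 198] [241 254]
fit [ 0.5541 -0.0859 -1.2518  0.0351] -71.72 5059.0 23248 26400
```

Request:
move_arm:
  increments:
    - [[-0.82, -0.86, 0], [0, 0, 0], 0]
    - [[-0.82, -0.86, 0], [0, 0, 0], 0]
    - [[-0.82, -0.86, 0], [0, 0, 0], 0]
    - [[-0.82, -0.86, 0], [0, 0, 0], 0]
    - [[-0.82, -0.86, 0], [0, 0, 0], 0]
    - [[-0.82, -0.86, 0], [0, 0, 0], 0]
    - [[-0.82, -0.86, 0], [0, 0, 0], 0]
    - [[-0.82, -0.86, 0], [0, 0, 0], 0]
    - [[-0.82, -0.86, 0], [0, 0, 0], 0]
    - [[-0.82, -0.86, 0], [0, 0, 0], 0]
    - [[-0.82, -0.86, 0], [0, 0, 0], 0]
    - [[-0.82, -0.86, 0], [0, 0, 0], 0]
    - [[-0.82, -0.86, 0], [0, 0, 0], 0]
    - [[-0.82, -0.86, 0], [0, 0, 0], 0]
    - [[-0.82, -0.86, 0], [0, 0, 0], 0]
    - [[-0.82, -0.86, 0], [0, 0, 0], 0]
    - [[-0.82, -0.86, 0], [0, 0, 0], 0]
    - [[-0.82, -0.86, 0], [0, 0, 0], 0]
    - [[-0.82, -0.86, 0], [0, 0, 0], 0]
    - [[-0.82, -0.86, 0], [0, 0, 0], 0]

```text
time_s: 4.57
position: [0.5043, -0.0188, 0.2228]
tcp_rot: [[-0.968, 0.25, 0.001], [0.25, 0.968, 0.0], [-0.001, 0.0, -1.0]]
force: [0.2, 0.9, 0.6]
opening: 1.003
grasp_force: 0.0
```

Request:
move_arm:
  increments:
    - [[-0.82, -0.86, 0], [0, 0, 0], 0]
    - [[-0.82, -0.86, 0], [0, 0, 0], 0]
    - [[-0.82, -0.86, 0], [0, 0, 0], 0]
    - [[-0.82, -0.86, 0], [0, 0, 0], 0]
    - [[0, 0, 0.25], [0, 0, 0.0533], 0]
    - [[0, 0, 0.25], [0, 0, 0.0533], 0]
    - [[0, 0, 0.25], [0, 0, 0.0533], 0]
    - [[0, 0, 0.25], [0, 0, 0.0533], 0]
    - [[0, 0, 0.25], [0, 0, 0.0533], 0]
    - [[0, 0, 0.25], [0, 0, 0.0533], 0]
    - [[0, 0, 0.25], [0, 0, 0.0533], 0]
    - [[0, 0, 0.25], [0, 0, 0.0533], 0]
    - [[0, 0, 0.25], [0, 0, 0.0533], 0]
    - [[0, 0, 0], [0, 0, 0], 0]
    - [[0, 0, 0], [0, 0, 0], 0]

```text
time_s: 5.82
position: [0.573, -0.1414, 0.1548]
tcp_rot: [[-0.312, 0.95, -0.001], [0.95, 0.312, 0.0], [0.001, -0.001, -1.0]]
force: [-0.2, -0.1, -0.5]
opening: 0.994
grasp_force: 0.0
```

```bash
cat >loc.py <<'E'
from h import *
# target in tool axes, units
def rel(x,y,z,st=None):
    st=st or read_state();return (st["tcp_rot"].T@(np.array([x,y,z])-st["position"])/.03).round(3)
def st():
    s=read_state();print("t",round(s["time_s"],2),"pos",s["position"].round(4),"yaw_y",np.degrees(np.arctan2(s["tcp_rot"][1,1],s["tcp_rot"][0,1])).round(2),"F",s["force"].round(1),"open",round(s["opening"],3),s["grasp_force"]);return s
E
python3 - <<'E'
from loc import *
st();print(rel(.5725,-.143,.15))
import rig;print([n for n in dir(rig) if 'grip' in n.lower()],getattr(rig,'grip_point_offset',None))
p=capture("scene");cv2.imwrite("pics/s2.png",cv2.resize(p["img"][100:340,100:420,::-1],(800,600)))
E
```

```text
t 5.82 pos [ 0.573  -0.1414  0.1548] yaw_y 18.17 F [-0.2 -0.1 -0.5] open 0.994 0.0
[-0.045 -0.031  0.159]
['grip_point_offset'] 0.0187
```

View pics/s2.png

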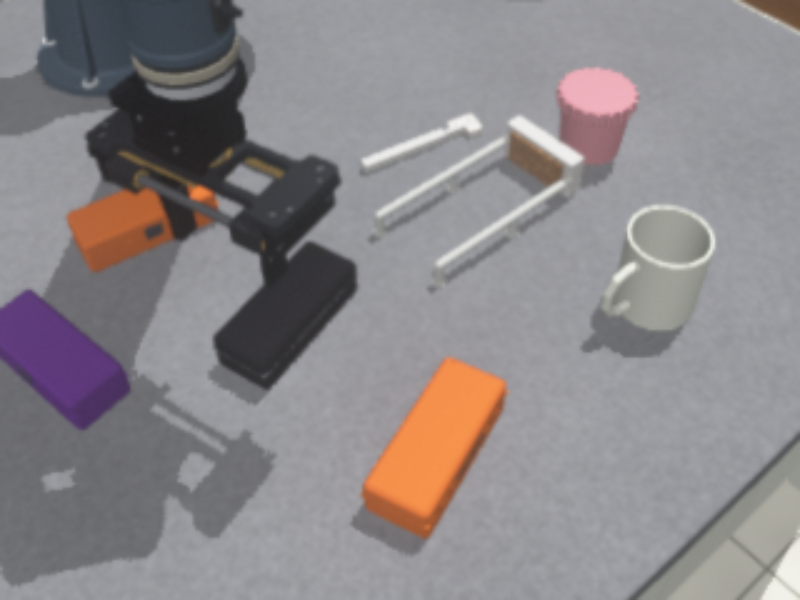

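Request:
move_arm:
  increments:
    - [[-0.05, -0.03, 0.9], [0, 0, 0], 0]
    - [[0, 0, 1], [0, 0, 0], 0]
    - [[0, 0, 1], [0, 0, 0], 0]
    - [[0, 0, 1], [0, 0, 0], 0]
    - [[0, 0, 0.5], [0, 0, 0], 0]
    - [[0, 0, 0.5], [0, 0, 0], 0]
    - [[0, 0, 0], [0, 0, 0], 0]
    - [[0, 0, 0], [0, 0, 0], 0]
    - [[0, 0, 0], [0, 0, 0], 0]

```text
time_s: 6.62
position: [0.5738, -0.1436, 0.0092]
tcp_rot: [[-0.31, 0.951, 0.002], [0.951, 0.31, -0.001], [-0.001, 0.002, -1.0]]
force: [-0.0, -0.1, 0.1]
opening: 1.002
grasp_force: 0.0
```

Request:
move_arm:
  increments:
    - [[0, 0, 0], [0, 0, 0], 0.15]
    - [[0, 0, 0], [0, 0, 0], 0.2]
    - [[0, 0, 0], [0, 0, 0], 0.25]
    - [[0, 0, 0], [0, 0, 0], 0.28]
    - [[0, 0, 0], [0, 0, 0], 0.32]
    - [[0, 0, 0], [0, 0, 0], 0.36]
    - [[0, 0, 0], [0, 0, 0], 0.4]
    - [[0, 0, 0], [0, 0, 0], 0.4]
    - [[0, 0, 0], [0, 0, 0], 0.4]

```text
time_s: 7.37
position: [0.573, -0.1432, 0.0084]
tcp_rot: [[-0.309, 0.951, 0.0], [0.951, 0.309, -0.0], [-0.0, 0.0, -1.0]]
force: [-0.0, 0.7, 3.9]
opening: 0.709
grasp_force: 30.0
```

```bash
python3 - <<'E'
from loc import *
st()
p=capture("top");cv2.imwrite("pics/t2.png",cv2.resize(p["img"][80:320,110:430,::-1],(800,600)))
E
```

```text
t 7.37 pos [ 0.573  -0.1432  0.0084] yaw_y 18.01 F [-0.   0.7  3.9] open 0.709 29.996634484268725
```

View pics/t2.png

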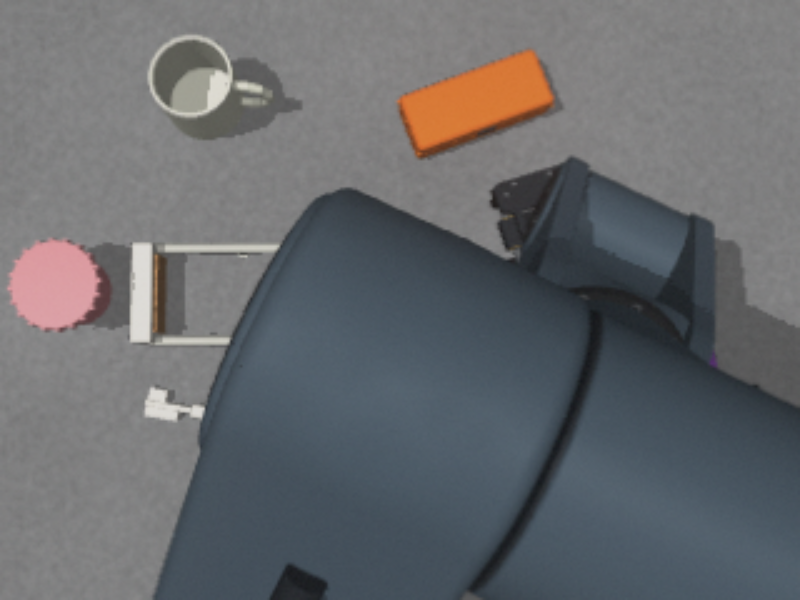

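Request:
move_arm:
  increments:
    - [[0, 0, 0], [0, 0, 0.024], 0.4]
    - [[0, 0, 0], [0, 0, 0.024], 0.4]
    - [[0, 0, 0], [0, 0, 0.024], 0.4]
    - [[0, 0, 0], [0, 0, 0.024], 0.4]
    - [[0, 0, 0], [0, 0, 0.024], 0.4]
    - [[0, 0, 0], [0, 0, 0.023], 0.4]
    - [[0, 0, 0], [0, 0, 0], 0.4]
    - [[0, -0.14, 0], [0, 0, 0], 0.4]
    - [[0, -0.14, 0], [0, 0, 0], 0.4]
    - [[0, -0.14, 0], [0, 0, 0], 0.4]
    - [[0, -0.14, 0], [0, 0, 0], 0.4]
    - [[0, -0.14, 0], [0, 0, 0], 0.4]
    - [[0, -0.11, 0], [0, 0, 0], 0.4]
    - [[0.3, 0, 0], [0, 0, 0], 0.4]
    - [[0.3, 0, 0], [0, 0, 0], 0.4]
    - [[0.4, 0, 0], [0, 0, 0], 0.4]
    - [[0, 0, 0], [0, 0, 0], 0.4]
    - [[0, 0, 0], [0, 0, 0], 0.4]

```text
time_s: 8.92
position: [0.5473, -0.1127, 0.0084]
tcp_rot: [[-0.016, 1.0, -0.001], [1.0, 0.016, 0.001], [0.001, -0.001, -1.0]]
force: [2.5, 3.4, 7.1]
opening: 0.71
grasp_force: 30.0
```

```bash
python3 - <<'E'
from loc import *
st()
p=capture("scene");im=p["img"][:,:,::-1].copy()
# predicted axis overlay: centre line at z=.044 over case and bay, and rails' line
s=read_state();g=s["position"][:2];b=np.radians(90.85);u=np.array([np.cos(b),np.sin(b)]);n=np.array([-u[1],u[0]])
X=[np.r_[g+u*a+n*w,.044] for a,w in((-.015,-.031),(.135,-.031),(.135,.031),(-.015,.031))]
q=proj(p,X);print(q.round(1).tolist())
o=cv2.resize(im[130:310,180:420],(800,600),interpolation=cv2.INTER_CUBIC);k=800/240
cv2.polylines(o,[((q-[180,130]+.5)*k).astype(np.int32)],True,(0,255,0),1)
m=np.array([.5517,.055])
for w in(-.047,.047):
    Q=proj(p,[np.r_[m+n*w,.026],np.r_[m+u*.19+n*w,.026]]);cv2.polylines(o,[((Q-[180,130]+.5)*k).astype(np.int32)],False,(0,0,255),1)
cv2.imwrite("pics/s3.png",o)
E
```

```text
t 8.92 pos [ 0.5473 -0.1127  0.0084] yaw_y 0.89 F [2.5 3.4 7.1] open 0.71 29.99492498114705
[[205.7, 233.2], [256.2, 201.7], [240.6, 188.3], [191.0, 217.6]]
```

View pics/s3.png

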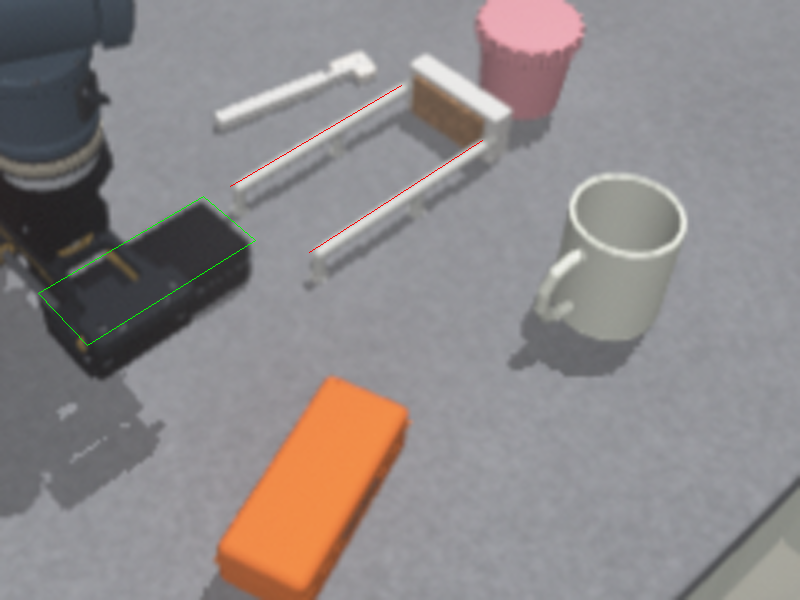

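```bash
python3 - <<'E'
from loc import *
p=capture("scene");im=p["img"][:,:,::-1].copy()
s=read_state();g=s["position"][:2];b=np.radians(90.85);u=np.array([np.cos(b),np.sin(b)]);n=np.array([-u[1],u[0]])
m=np.array([.5517,.055]);g0=p["img"].min(2).astype(int)
# rails: bright centre across each sampled perpendicular (column scan) -> plane z .026, in bay coordinates
for w in(-.047,.047):
    L=[]
    for a in np.arange(.02,.16,.01):
        q=proj(p,[np.r_[m+u*a+n*w,.026]])[0];c=int(round(q[0]));r=int(round(q[1]))
        col=g0[r-5:r+7,c];wt=np.clip(col-170,0,None)
        if wt.sum()>0:
            d=plane(p,[[c,r-5+(wt*np.arange(12)).sum()/wt.sum()]],.026)[0]-m;L.append(d@n*1e3)
    print("rail lateral mm",w,np.round(L,1))
k=10
q=lambda P:((proj(p,P)-[228,178]+.5)*k).astype(np.int32)
o=cv2.resize(im[178:238,228:308],(800,600),interpolation=cv2.INTER_CUBIC)
o=cv2.convertScaleAbs(o,alpha=1.8)
for z,cl in((.044,(0,255,0)),(0,(255,255,0))):
    cv2.polylines(o,[q([np.r_[g+u*a+n*w,z] for a,w in((.02,-.031),(.135,-.031),(.135,.031),(.02,.031))])],False,cl,1)
cv2.imwrite("pics/s4.png",o)
E
```

```text
rail lateral mm -0.047 [-50.3 -50.3 -50.2 -50.3 -50.3 -50.3 -50.3 -50.3 -50.  -50.1 -50.3 -50.2
 -50.  -50.3 -50.7]
rail lateral mm 0.047 [44.5 44.1 44.2 44.4 44.6 44.9 44.7 44.6 44.4 44.7 44.3 44.4 44.3 44.4
 44.4]
```

View pics/s4.png

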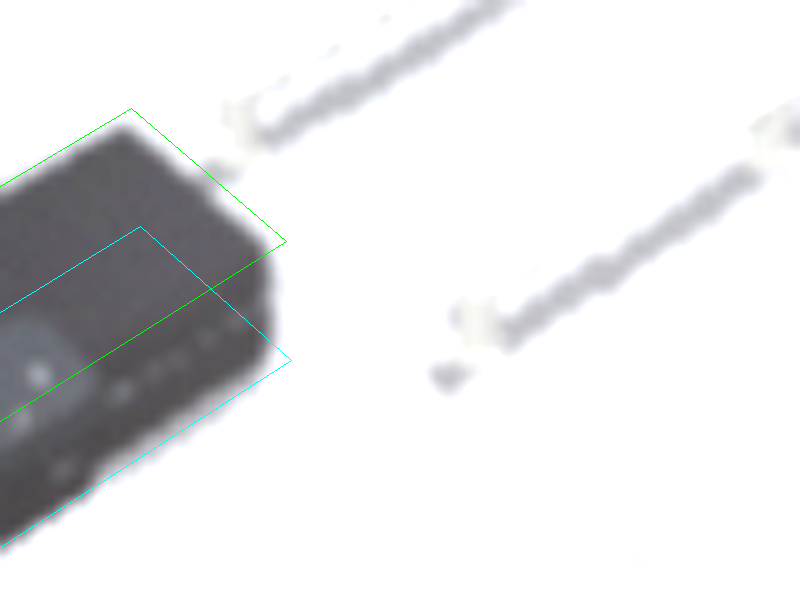

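```bash
python3 - <<'E'
from loc import *
t=capture("top");t["img"]=cv2.imread("pics/top0.png")[:,:,::-1]
m=np.array([.5517,.055])
for a in(89.1,90.85):
  b=np.radians(a);u=np.array([np.cos(b),np.sin(b)]);n=np.array([-u[1],u[0]]);print(a)
  for box in((180,170,255,186),(180,209,255,223)):
    l,tp,r,bt=box;g=t["img"].min(2)[tp:bt,l:r].astype(float);w=np.clip(g-125,0,None)
    L=[]
    for c in range(0,r-l,5):
        if w[:,c].sum()>0:
            P=plane(t,[[c+l,tp+(w[:,c]*np.arange(bt-tp)).sum()/w[:,c].sum()]],.026)[0];L.append((round((P-m)@u*1e3),round(float((P-m)@n*1e3),1)))
    print(L)
E
```

```text
89.1
[(179, -47.6), (166, -48.1), (153, -48.5), (141, -48.9), (128, -49.2), (115, -49.6), (102, -49.9), (90, -50.4), (77, -50.7), (64, -51.2), (51, -52.2), (39, -52.7), (26, -53.1), (13, -53.4)]
[(174, 46.7), (162, 46.3), (149, 45.8), (136, 45.5), (124, 45.1), (111, 44.7), (99, 44.3), (86, 43.9), (73, 43.1), (61, 42.9), (48, 42.8), (35, 42.1), (23, 41.7), (10, 41.3)]
90.85
[(177, -53.0), (165, -53.1), (152, -53.1), (139, -53.1), (126, -53.1), (113, -53.1), (101, -53.0), (88, -53.1), (75, -53.0), (62, -53.1), (50, -53.8), (37, -53.9), (24, -53.9), (12, -53.7)]
[(176, 41.3), (163, 41.3), (150, 41.2), (138, 41.3), (125, 41.3), (112, 41.3), (100, 41.3), (87, 41.3), (75, 40.9), (62, 41.0), (49, 41.3), (37, 41.0), (24, 41.0), (12, 41.0)]
```

The end samples were outliers. With both views, the centre line is at x≈0.556 at the mouth, heading 90.85°. I'll correct sideways, then look again.

Request:
move_arm:
  increments:
    - [[0, 0.07, 0], [0, 0, 0], 0.4]
    - [[0, 0.09, 0], [0, 0, 0], 0.4]
    - [[0, 0.09, 0], [0, 0, 0], 0.4]
    - [[0, 0.09, 0], [0, 0, 0], 0.4]
    - [[0.2, 0, 0], [0, 0, 0], 0.4]
    - [[0.2, 0, 0], [0, 0, 0], 0.4]
    - [[0.2, 0, 0], [0, 0, 0], 0.4]
    - [[0, 0, 0], [0, 0, 0], 0.4]
    - [[0, 0, 0], [0, 0, 0], 0.4]

```text
time_s: 9.82
position: [0.5573, -0.0955, 0.0084]
tcp_rot: [[-0.015, 1.0, -0.001], [1.0, 0.015, -0.0], [-0.0, -0.001, -1.0]]
force: [0.5, 0.2, 6.3]
opening: 0.708
grasp_force: 30.0
```

```bash
python3 - <<'E'
from loc import *
st()
p=capture("scene");im=p["img"][:,:,::-1].copy()
s=read_state();g=s["position"][:2];b=np.radians(90.85);u=np.array([np.cos(b),np.sin(b)]);n=np.array([-u[1],u[0]])
m=np.array([.5546,.055])  # scene-frame lane centre
print("g lateral in scene lane",(g-m)@n*1e3)
k=8;q=lambda P:((proj(p,P)-[225,160]+.5)*k).astype(np.int32)
o=cv2.resize(im[160:235,225:325],(800,600),interpolation=cv2.INTER_CUBIC)
o=cv2.convertScaleAbs(o,alpha=1.4)
# lane-centred case corridor edges at z .044 (green) and 0 (cyan), in the scene frame
for z,cl in((.044,(0,200,0)),(0,(255,160,0))):
  for w in(-.031,.031):
    cv2.polylines(o,[q([np.r_[m+u*a+n*w,z] for a in(-.15,.19)])],False,cl,1)
cv2.imwrite("pics/s5.png",o)
E
```

```text
t 9.82 pos [ 0.5573 -0.0955  0.0084] yaw_y 0.88 F [0.5 0.2 6.3] open 0.708 29.997645230032504
g lateral in scene lane -0.4946380212264109
```

View pics/s5.png

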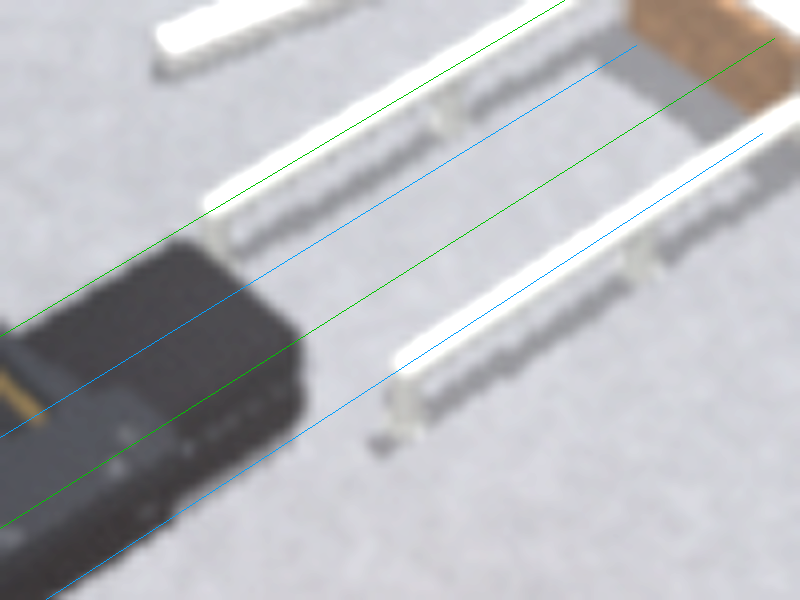

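Request:
move_arm:
  increments:
    - [[0.15, 0, 0], [0, 0, 0], 0.4]
    - [[0.25, 0, 0], [0, 0, 0], 0.4]
    - [[0.25, 0, 0], [0, 0, 0], 0.4]
    - [[0.25, 0, 0], [0, 0, 0], 0.4]
    - [[0.25, 0, 0], [0, 0, 0], 0.4]
    - [[0.25, 0, 0], [0, 0, 0], 0.4]
    - [[0.25, 0, 0], [0, 0, 0], 0.4]
    - [[0.25, 0, 0], [0, 0, 0], 0.4]
    - [[0.25, 0, 0], [0, 0, 0], 0.4]
    - [[0.25, 0, 0], [0, 0, 0], 0.4]
    - [[0.25, 0, 0], [0, 0, 0], 0.4]
    - [[0.25, 0, 0], [0, 0, 0], 0.4]
    - [[0.25, 0, 0], [0, 0, 0], 0.4]
    - [[0.25, 0, 0], [0, 0, 0], 0.4]
    - [[0.25, 0, 0], [0, 0, 0], 0.4]
    - [[0.25, 0, 0], [0, 0, 0], 0.4]
    - [[0.2, 0, 0], [0, 0, 0], 0.4]
    - [[0, 0, 0], [0, 0, 0], 0.4]
    - [[0, 0, 0], [0, 0, 0], 0.4]

```text
time_s: 11.45
position: [0.5556, 0.0276, 0.0084]
tcp_rot: [[-0.016, 1.0, -0.0], [1.0, 0.016, -0.0], [-0.0, -0.0, -1.0]]
force: [-0.1, 2.1, 6.3]
opening: 0.714
grasp_force: 30.0
```

```bash
python3 - <<'E'
from loc import *
st()
p=capture("scene");im=p["img"][:,:,::-1].copy()
o=cv2.resize(im[130:250,205:365],(800,600),interpolation=cv2.INTER_CUBIC)
cv2.imwrite("pics/s6.png",cv2.convertScaleAbs(o,alpha=1.3))
E
```

```text
t 11.45 pos [0.5556 0.0276 0.0084] yaw_y 0.89 F [-0.1  2.1  6.3] open 0.714 29.99581230338663
```

View pics/s6.png

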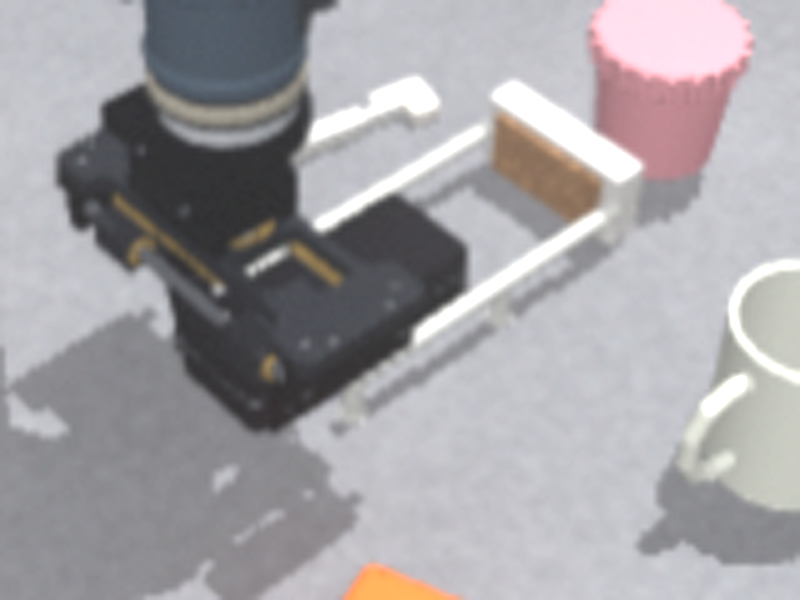

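Request:
move_arm:
  increments:
    - [[0, 0, 0], [0, 0, 0], 0.2]
    - [[0, 0, 0], [0, 0, 0], 0.1]
    - [[0, 0, 0], [0, 0, 0], 0]
    - [[0, 0, 0], [0, 0, 0], 0]
    - [[0, 0, 0], [0, 0, 0], 0]
    - [[0, 0, 0], [0, 0, 0], 0]
    - [[-0.3, 0, 0], [0, 0, 0], 0]
    - [[-0.4, 0, 0], [0, 0, 0], 0]
    - [[-0.4, 0, 0], [0, 0, 0], 0]
    - [[-0.4, 0, 0], [0, 0, 0], 0]
    - [[0, 0, 0], [0, 0, 0], 0.65]
    - [[0, 0, 0], [0, 0, 0], 0.65]
    - [[0, 0, 0], [0, 0, 0], 0.65]
    - [[0, 0, 0], [0, 0, 0], 0.65]
    - [[0, 0, 0], [0, 0, 0], 0.65]
    - [[0, 0, 0], [0, 0, 0], 0.65]
    - [[0, 0, 0], [0, 0, 0], 0.65]

```text
time_s: 12.92
position: [0.5568, -0.0169, 0.0081]
tcp_rot: [[-0.016, 1.0, -0.0], [1.0, 0.016, 0.0], [0.0, -0.0, -1.0]]
force: [-0.7, -0.6, -0.5]
opening: 0.557
grasp_force: 0.0
```

```bash
python3 - <<'E'
from loc import *
st()
p=capture("scene");im=p["img"][:,:,::-1].copy()
o=cv2.resize(im[130:250,205:365],(800,600),interpolation=cv2.INTER_CUBIC)
cv2.imwrite("pics/s7.png",cv2.convertScaleAbs(o,alpha=1.3))
E
```

```text
t 12.92 pos [ 0.5568 -0.0169  0.0081] yaw_y 0.89 F [-0.7 -0.6 -0.5] open 0.557 0.0
```

View pics/s7.png

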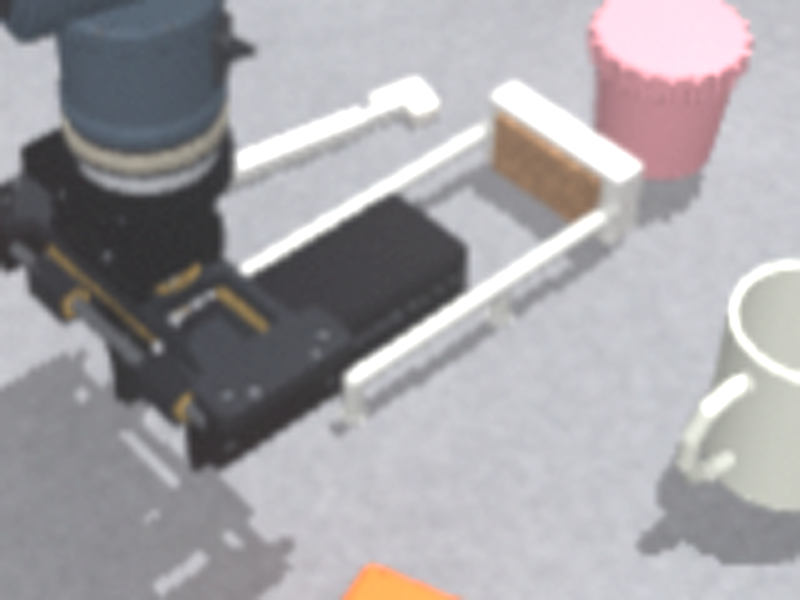

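Request:
move_arm:
  increments:
    - [[0, 0, 0], [0, 0, 0], 0.65]
    - [[0, 0, 0], [0, 0, 0], 0.65]
    - [[0, 0, 0], [0, 0, 0], 0.65]
    - [[0, 0, 0], [0, 0, 0], 0.65]
    - [[0, 0, 0], [0, 0, 0], 0.65]
    - [[0, 0, 0], [0, 0, 0], 0.65]
    - [[0, 0, 0], [0, 0, 0], 0.65]
    - [[0, 0, 0], [0, 0, 0], 0.65]

```text
time_s: 13.63
position: [0.5568, -0.0174, 0.008]
tcp_rot: [[-0.015, 1.0, -0.0], [1.0, 0.015, -0.0], [0.0, -0.0, -1.0]]
force: [-0.1, -0.4, 0.1]
opening: 0.351
grasp_force: 0.0
```

Request:
move_arm:
  increments:
    - [[0.1, 0, 0], [0, 0, 0], 0.65]
    - [[0.1, 0, 0], [0, 0, 0], 0.65]
    - [[0.1, 0, 0], [0, 0, 0], 0.65]
    - [[0.1, 0, 0], [0, 0, 0], 0.65]
    - [[0.1, 0, 0], [0, 0, 0], 0.65]
    - [[0.1, 0, 0], [0, 0, 0], 0.65]
    - [[0.1, 0, 0], [0, 0, 0], 0.65]
    - [[0.1, 0, 0], [0, 0, 0], 0.65]
    - [[0.1, 0, 0], [0, 0, 0], 0.65]
    - [[0.1, 0, 0], [0, 0, 0], 0.65]
    - [[0.1, 0, 0], [0, 0, 0], 0.65]
    - [[0.1, 0, 0], [0, 0, 0], 0.65]
    - [[0.1, 0, 0], [0, 0, 0], 0.65]
    - [[0.1, 0, 0], [0, 0, 0], 0.65]
    - [[0.1, 0, 0], [0, 0, 0], 0.65]

```text
time_s: 14.88
position: [0.5562, 0.0279, 0.008]
tcp_rot: [[-0.015, 1.0, -0.0], [1.0, 0.015, -0.0], [-0.0, -0.0, -1.0]]
force: [-0.5, -1.0, 0.3]
opening: 0.346
grasp_force: 0.4
```

Request:
move_arm:
  increments:
    - [[0.1, 0, 0], [0, 0, 0], 0.65]
    - [[0.1, 0, 0], [0, 0, 0], 0.65]
    - [[0.1, 0, 0], [0, 0, 0], 0.65]
    - [[0.1, 0, 0], [0, 0, 0], 0.65]
    - [[0.1, 0, 0], [0, 0, 0], 0.65]
    - [[0.1, 0, 0], [0, 0, 0], 0.65]
    - [[0.1, 0, 0], [0, 0, 0], 0.65]
    - [[0.1, 0, 0], [0, 0, 0], 0.65]
    - [[0.1, 0, 0], [0, 0, 0], 0.65]
    - [[0.1, 0, 0], [0, 0, 0], 0.65]
    - [[0.1, 0, 0], [0, 0, 0], 0.65]
    - [[0.1, 0, 0], [0, 0, 0], 0.65]
    - [[0.1, 0, 0], [0, 0, 0], 0.65]
    - [[0.1, 0, 0], [0, 0, 0], 0.65]
    - [[0.1, 0, 0], [0, 0, 0], 0.65]
    - [[0, 0, 0], [0, 0, 0], 0.65]

```text
time_s: 16.22
position: [0.5553, 0.0733, 0.008]
tcp_rot: [[-0.015, 1.0, -0.0], [1.0, 0.015, 0.0], [0.0, -0.0, -1.0]]
force: [-0.4, -0.3, -0.3]
opening: 0.35
grasp_force: 0.0
```

```bash
python3 - <<'E'
from loc import *
st()
p=capture("scene");im=p["img"][:,:,::-1].copy()
o=cv2.resize(im[130:250,205:365],(800,600),interpolation=cv2.INTER_CUBIC)
cv2.imwrite("pics/s8.png",cv2.convertScaleAbs(o,alpha=1.3))
E
```

```text
t 16.22 pos [0.5553 0.0733 0.008 ] yaw_y 0.88 F [-0.4 -0.3 -0.3] open 0.35 0.0
```

View pics/s8.png

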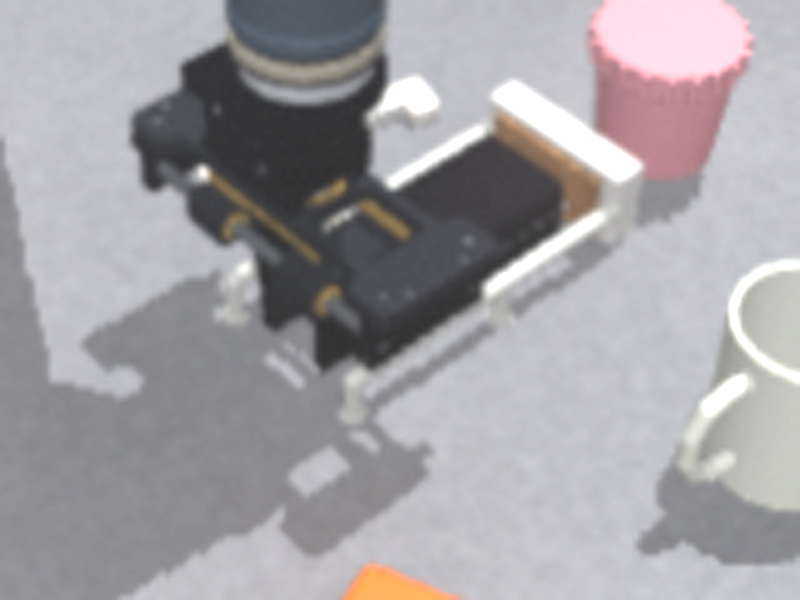

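The case is straight and centred in the lane, about 10–15 mm short of the cork (leading edge at about (560,190), cork at (600,200)). I'll push gently, watching the force.

Request:
move_arm:
  increments:
    - [[0.05, 0, 0], [0, 0, 0], 0.65]
    - [[0.05, 0, 0], [0, 0, 0], 0.65]
    - [[0.05, 0, 0], [0, 0, 0], 0.65]
    - [[0.05, 0, 0], [0, 0, 0], 0.65]
    - [[0.05, 0, 0], [0, 0, 0], 0.65]
    - [[0.05, 0, 0], [0, 0, 0], 0.65]

```text
time_s: 16.77
position: [0.5553, 0.0817, 0.008]
tcp_rot: [[-0.015, 1.0, -0.0], [1.0, 0.015, -0.0], [-0.0, -0.0, -1.0]]
force: [-0.3, -0.0, -0.7]
opening: 0.352
grasp_force: 0.3
```

Request:
move_arm:
  increments:
    - [[0.04, 0, 0], [0, 0, 0], 0.65]
    - [[0.03, 0, 0], [0, 0, 0], 0.65]

```text
time_s: 16.93
position: [0.5553, 0.0839, 0.008]
tcp_rot: [[-0.015, 1.0, -0.0], [1.0, 0.015, 0.0], [0.0, -0.0, -1.0]]
force: [-0.5, -0.8, -0.5]
opening: 0.347
grasp_force: 0.3
```

Request:
move_arm:
  increments:
    - [[0.04, 0, 0], [0, 0, 0], 0.65]
    - [[0.03, 0, 0], [0, 0, 0], 0.65]

```text
time_s: 17.1
position: [0.5556, 0.0843, 0.0081]
tcp_rot: [[-0.017, 1.0, 0.0], [1.0, 0.017, -0.003], [-0.003, 0.0, -1.0]]
force: [-0.3, -10.0, 0.2]
opening: 0.352
grasp_force: 5.4
```

Request:
move_arm:
  increments:
    - [[0, 0, 0], [0, 0, 0], 0.65]
    - [[-0.04, 0, 0], [0, 0, 0], 0.65]
    - [[-0.05, 0, 0], [0, 0, 0], 0.65]
    - [[-0.1, 0, 0], [0, 0, 0], 0.65]
    - [[-0.3, 0, 0], [0, 0, 0], 0.65]
    - [[-0.5, 0, 0], [0, 0, 0], 0.65]
    - [[-0.8, 0, 0], [0, 0, 0], 0.65]
    - [[-0.8, 0, 0], [0, 0, 0], 0.65]
    - [[-0.8, 0, 0], [0, 0, 0], 0.65]
    - [[-0.8, 0, 0], [0, 0, 0], 0.65]
    - [[0, 0, -1], [0, 0, 0], 0.65]
    - [[0, 0, -1], [0, 0, 0], 0.65]
    - [[0, 0, -1], [0, 0, 0], 0.65]
    - [[0, 0, -1], [0, 0, 0], 0.65]
    - [[-1, 0, -0.5], [0, 0, 0], 0.65]
    - [[-1, 0, -0.5], [0, 0, 0], 0.65]
    - [[-1, 0, -0.5], [0, 0, 0], 0.65]
    - [[-1, 0, 0], [0, 0, 0], 0.65]
    - [[0, 0, 0], [0, 0, 0], 0.65]
    - [[0, 0, 0], [0, 0, 0], 0.65]

```text
time_s: 18.77
position: [0.5587, -0.1618, 0.1732]
tcp_rot: [[-0.011, 1.0, 0.001], [1.0, 0.011, 0.0], [0.0, 0.001, -1.0]]
force: [-0.2, -0.5, -0.2]
opening: 0.346
grasp_force: 0.0
```

```bash
python3 - <<'E'
from loc import *
st()
p=capture("scene");l,tp,r,b=245,140,335,215
# case silhouette vs pose fit from scene (dark pixels)
m=np.zeros((384,512),np.uint8);m[tp:b,l:r]=(p["img"][tp:b,l:r].max(2)<75)*1
M=cv2.resize(m,None,fx=4,fy=4,interpolation=cv2.INTER_NEAREST)
bd=np.radians(90.85);u=np.array([np.cos(bd),np.sin(bd)]);n=np.array([-u[1],u[0]]);mm=np.array([.5546,.055])
f=lambda v:int((sil((v[0],v[1],v[2],.044),p)!=M).sum())
v0=np.array([.555,.17,bd]);R=minimize(f,v0,method="Nelder-Mead",options=dict(initial_simplex=[v0]+[v0+d for d in np.diag([.005,.006,.05])]))
d=R.x[:2]-mm;print("lead end bay x",(d@u+.075)*1e3,"lat",d@n*1e3,"yaw rel",np.degrees(R.x[2]-bd),R.fun,M.sum())
print("cork/case stop net",[plane(p,[np.array(q["xy"])*[512,384]],.022).round(3) for q in pinpoint(p,"bay_stop")[:1]])
# profile along lane axis at z=.044 across lead end/cork
for a in np.arange(.165,.2,.003):
    c,rw=proj(p,[np.r_[mm+u*a,.040]])[0].round().astype(int);print(round(a,3),p["img"][rw,c],end=" ")
for lab in("mug","denture_cup","brush"):
    q=pinpoint(p,lab);print(lab,plane(p,[np.array(q[0]["xy"])*[512,384]],0).round(3) if q else None)
E
```

```text
t 18.77 pos [ 0.5587 -0.1618  0.1732] yaw_y 0.66 F [-0.2 -0.5 -0.2] open 0.346 0.0
lead end bay x 192.36574209391532 lat 1.4452141369179377 yaw rel 4.901040523119356 4401.0 19488
cork/case stop net [array([[0.553, 0.255]])]
0.165 [59 57 60] 0.168 [58 57 60] 0.171 [59 57 60] 0.174 [59 56 60] 0.177 [58 56 60] 0.18 [59 56 60] 0.183 [59 56 59] 0.186 [67 62 62] 0.189 [86 73 66] 0.192 [86 73 66] 0.195 [144 116  94] 0.198 [154 130 111] mug [[0.76  0.214]]
denture_cup [[0.553 0.337]]
brush None
```

```bash
python3 - <<'E'
from loc import *
t=capture("top")
c=black(t,(160,178,262,216));P=plane(t,c,.044);print(c.min(0),c.max(0));R=rect(P);print(R)
bd=np.radians(90.85);u=np.array([np.cos(bd),np.sin(bd)]);n=np.array([-u[1],u[0]]);m=np.array([.5577,.055])
d=R[0]/1e3-m;print("bay x lead",(d@u+.075)*1e3,"lat",d@n*1e3)
print(search_frame(t,"brush")[:1],search_frame(t,"mug")[:1],pinpoint(t,"denture_cup")[:1])
E
```

```text
[173 186] [233 210]
(array([552.4, 170.7]), array([150.2,  60. ]), -89.3)
bay x lead 190.7658924521589 lat 3.5830356899114317
[{'extent': [0.3293, 0.6177, 0.4484, 0.6607], 'confidence': 0.89}] [{'extent': [0.3348, 0.2495, 0.4324, 0.3529], 'confidence': 0.59}] [{'xy': [0.2703, 0.5076], 'confidence': 0.81}]
```

```bash
python3 -c "
from rig import *
print(hand_in())"
```

```text
the job is handed in; nothing more can be done
None
```

The black case is in the bay, flat and straight, with its leading end against the cork stop. I measured about 7 mm of clearance to the nearer rail, saw no sign that the mug, cup or brush moved, and handed the job in with the arm clear.

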